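Seat a printed shaft, then hold its clamp cap over it

TASK

Lift the blue stub shaft over the sorting tray, lay it in the two raised V-saddles of the black bearing stand, centred between them, and let go of it. Then carry the blue clamp cap over the tray too and finish still holding it level, centred over the shaft and lined up lengthwise with it, hovering about 15 mm above the shaft's square middle without touching shaft or stand; do not let go, a colleague wants to look into the gap. Do not bump the tray, knock over the two parts standing in it, or disturb the loose gear.

Things in the scene. Friction and masses are not known exactly. Their poses are not given: they have to be found in the camera images.
- stand: black printed bearing stand fixed on the bench: base 130 x 70 x 10 mm, two uprights 12 mm thick at x = -44 and +44 mm, each ending in a 90-degree V-saddle, 34 mm wide, tips 81 mm above the bench. Origin: centre of the base's underside; x runs from saddle to saddle, z up. A seated shaft's axis is 75 mm above the origin, at y = 0. 76 mm free between the saddles. Left or right of the tray.
- shaft: blue printed stub shaft, 124 mm long, about 60 g: square middle block 44 mm long, 24 x 24 mm across, and at each end a round journal 16 mm in diameter, 40 mm long. Origin: centre of the block, on the axis; x along the shaft. Starts lying on the mat on a flat of the block, origin 15 mm above the bench. Seated with the block level, the block's top is 87 mm above the bench.
- cap: blue printed clamp cap, about 70 g: flat plate 124 x 44 x 8 mm, on it a grip rib 60 mm long (along x), 14 mm wide (along y) and 30 mm tall (38 mm overall). Origin: centre of the plate's flat underside; x along its length, z up; both ends alike. Starts flat on the mat, underside 3 mm above the bench.
- mat: black rubber mat, fixed, 320 x 170 x 3 mm, long side along its x, on the other side of the tray from the stand. Origin: centre of its underside. Shaft and cap lie on it, one nearer the robot and one farther, about 160 mm apart.
- tray: cream plastic sorting tray, fixed, 300 x 100 mm and 55 mm tall, walls and floor 4 mm, three compartments in a row along its x (the long side); between mat and stand. Origin: centre of its underside. The parts standing in it reach 99 mm above the bench.
- tube_a: blue round part standing loose in the tray's near compartment, 34 mm in diameter, 95 mm tall; origin: centre of its lower end, z up. Leave standing.
- tube_b: black round part standing loose in the tray's far compartment, 42 mm in diameter, 80 mm tall; origin: centre of its lower end, z up. Leave standing.
- gear: blue printed gear lying loose on the bench beyond the tray, about 72 mm in diameter, 20 mm tall at its hub; origin: centre of its underside. Leave alone.
Things that resemble listed ones, but are neither listed nor needed, are in the scene too. Leave any brown or pink look-alike of the shaft alone. What is shaped like the cap but turquoise is not meant.

How it is judged:
On the way, in this order (a step that is already met when the one before it is completed fails the run):
1. the shaft is carried above the tray (x of shaft in the frame of tray between -0.17 and 0.17 m and y of shaft in the frame of tray between -0.05 and 0.05 m and height (world z) of shaft above 0.067 m).
2. the shaft lies at rest in both saddles, centred, released (x of shaft in the frame of stand between -0.009 and 0.009 m and y of shaft in the frame of stand between -0.003 and 0.003 m and z of shaft in the frame of stand between 0.071 and 0.078 m and angle between the x axis of shaft and the x axis of stand, either way round below 0.06 rad and contact force between the fingers and shaft below 0.05 N and linear speed of shaft below 0.02 m/s), for 0.2 s.
3. the cap is carried above the tray (x of cap in the frame of tray between -0.17 and 0.17 m and y of cap in the frame of tray between -0.05 and 0.05 m and height (world z) of cap above 0.057 m).
At the end, for the whole second after the job is handed in: Shaft at rest, untouched, in both saddles (9 mm lengthwise, 3 mm sideways, 0.06 rad). Cap still held, motionless and level, centred over the stand within 8 mm and 0.1 rad, its underside 91 to 117 mm above the bench (4 to 30 mm above the shaft block), touching nothing but the fingers (all of step 2 and x of cap in the frame of stand between -0.008 and 0.008 m and y of cap in the frame of stand between -0.008 and 0.008 m and z of cap in the frame of stand between 0.091 and 0.117 m and angle between the x axis of cap and the x axis of stand, either way round below 0.1 rad and angle between cap's own z axis and vertical below 0.1 rad and contact force between cap and stand below 0.05 N and contact force between cap and shaft below 0.05 N and contact force between cap and tray below 0.05 N and contact force between cap and tube_a below 0.05 N and contact force between cap and tube_b below 0.05 N and contact force between the fingers and cap above 1 N and linear speed of cap below 0.02 m/s and angular speed of cap below 0.2 rad/s); the arm keeps its last pose, push and grip.
It fails at once if the tray is bumped by the robot, the shaft or the cap (contact force between any of the fingers, the arm, shaft, cap and tray above 2 N).
It fails at once if a part standing in the tray is knocked over (angle between any of tube_a, tube_b's own z axis and vertical above 0.5 rad).
It fails at once if the gear is disturbed (distance of gear from where it was at the start of the episode above 0.03 m).
It also fails if it takes over 72 s, if anything falls off the work surface, if the arm or the gripper's body presses on something with over 40 N, if the wrist force passes 120 N, or if a joint passes its speed limit or range.

ROBOT

A 6-joint arm with a two-finger parallel gripper is mounted at the origin on the work surface. World frame = base frame: x ahead of the robot, y to its left, z up, the work surface at z = 0. Lengths are in m, angles in rad, forces in N, time in s.
With the tool pointing down it reaches from about 0.375 to 0.9 m from the base axis. Payload 3.1 kg.
Tool frame: the origin (TCP) lies at the very end of the fingers, on their centre line; the grasp point (between the pads) lies 19 mm behind it; z points along the fingers, y is the direction in which the jaws open and shut (so a half turn about z gives the same grasp; the last joint's range is limited). The gripper opens to 87 mm and grips with 3 to 60 N. Pads are 19 mm wide; open, the fingers measure 117 mm over their backs; the gripper's body (75 mm by 190 mm) begins 51 mm behind the grasp point.
Start: joints at [1.163, 0.527, 1.433, -0, 1.181, -0.178], TCP at [0.142, 0.609, 0.223] pointing down, gripper open.
Joint ranges: [-3.08, 3.08], [-0.75, 2.2], [0.22, 2.44], [-1.43, 4.57], [0, 2.65], [-2.85, 2.85]. Speed limits (rad/s): [2.79, 2.79, 3.14, 3.14, 3.14, 3.14].

INTERFACE

Orientations are given as a unit quaternion [x, y, z, w].
In Python, from rig import robot gives the robot as it stands. The module is installed in compiled form; this text tells all that it offers.
- The arm moves only by the tool send_rows, never from a script. Its argument "deltas" is a list of rows, each an object of numbers: "tx", "ty", "tz": the shift along the tool's x, y, z in cm; "rx", "ry", "rz": the turn, a rotation vector about the tool's x, y, z in rad. A call has 1 to 5 rows; each row is the pose to reach, as a shift and turn from the pose commanded when the call began, along the tool's axes at that moment; what a row does not reach only later rows make up. A row lasts 1/12 s, in which the tool goes at most 41.7 mm and 7.16 degrees, less where a joint would pass 70% of its speed; a pose out of reach is approached as far as the arm can. A call with a gripper value outside its range is refused whole. "claw" is the finger opening in cm, from 0 to 8.7, set as the call begins (left out, the last holds). The fingers move at their own pace and stop on an object; "squeeze" is the grip in N (left out, the last holds). Time passes only in rows, so rows that repeat a pose let the fingers close. It gives the time, the measured TCP pose, the force and the opening at its end, in the units of the state.
- robot.get_obs(): the state, without advancing time (a new reading comes with each control period).
- robot.camera(name): name is "scene" or "top"; returns a dict with "color" (384x512x3 uint8, red, green, blue), "z_map" (384x512 float32, m along the optical axis (not along the pixel's ray), 0 where there is no reading), "intrinsics" (3x3 intrinsics, pixels), "distortion" ([k1, k2, p1, p2, k3] as OpenCV has them; the pictures are not rectified), "R" (3x3) and "t" (3): a world point X has camera coordinates R X + t. Camera axes: x right, y down, z forward; pixel columns grow to the right and rows downward; lengths in m; the calibration is good to about 2 mm. A picture is of the moment at which its call begins.
- robot.hand_in(): hands the job in, once; it reports no verdict.
Trained networks look in the newest picture that a camera, given by its name, has taken for a name from the list of things; names that differ only in an ending like _2 or _b are one class to them, and where a whole thing is asked for, a point or a joint stands for the part that bears it (a point fixed in the world has none). Each returns a list of dicts, best first, with "p" (0 to 1); they miss things now and then, are a little off and sometimes report something else, mostly with a low value. They report only what shows in the picture. A call takes as long as a camera call. They do not tell look-alikes from the thing itself.
- robot.outline_of(label, camera): "pixels" (384x512 bool, what is visible of it) and "xy" ([column, row] in pixels, amid what is visible of it).
- robot.tip_of(label, camera): "xy" ([column, row] in pixels: a listed point, or the origin of a listed thing).
The state is a dict: "time": time; "q": joint angles; "joint_velocities": joint speeds; "joint_torque": joint torques, N m; "position": TCP position; "tool_rot": TCP orientation; "ft_force": force on the tool from outside, world axes, zero at the start; "moment": the same for the moment, N m; "grip_width": finger opening in m.
Only numpy, scipy, OpenCV 4.12 (cv2) and the standard library are available. Lean on these libraries where they do the work, as an engineer would, in place of code of your own. Each camera call takes 0.05 s, during which the arm holds its last target.

## Working session

There is one attempt and no reset: what is moved stays moved. The work goes in short steps, Python scripts to look and compute and a tool call to move; the robot and the scene stay as the last step left them, time stands still between calls to the robot, and variables do not carry over. Pictures are saved under pics/ and viewed, and the job is handed in when it is done.

Besides the shell and the picture viewer there is one more tool, called after ">>>" as name(argument=value, ...), one argument or row to a line, values as JSON. send_rows: Moves the arm, as the interface text tells. Its arguments: {"type":"object","properties":{"deltas":{"type":"array","items":{"type":"object","properties":{"tx":{"type":"number"},"ty":{"type":"number"},"tz":{"type":"number"},"rx":{"type":"number"},"ry":{"type":"number"},"rz":{"type":"number"}}}},"claw":{"type":"number"},"squeeze":{"type":"number"}},"required":["deltas"]}

```bash
mkdir -p pics; cat > h.py <<'E'
import numpy as np, cv2
from rig import robot
def cam(n):
    c=robot.camera(n); return c
def save(c,f): cv2.imwrite('pics/'+f,cv2.cvtColor(c['color'],cv2.COLOR_RGB2BGR))
def ray(c,xy):
    K=np.array(c['intrinsics']);d=np.array(c['distortion'])
    u=cv2.undistortPoints(np.array(xy,float).reshape(-1,1,2),K,d).reshape(-1,2)
    R=np.array(c['R']);t=np.array(c['t'])
    return -R.T@t,(np.c_[u,np.ones(len(u))])@R
def atz(c,xy,z):
    o,r=ray(c,xy); z=np.broadcast_to(z,(len(r),)); return o+r*((z-o[2])/r[:,2])[:,None]
def cloud(c):
    H,W=c['z_map'].shape
    g=np.stack(np.meshgrid(np.arange(W),np.arange(H)),-1).reshape(-1,2)
    o,r=ray(c,g); return (o+r*c['z_map'].reshape(-1,1)).reshape(H,W,3)
def proj(c,P):
    rv=cv2.Rodrigues(np.array(c['R']))[0]
    return cv2.projectPoints(np.array(P,float).reshape(-1,1,3),rv,np.array(c['t'],float),np.array(c['intrinsics'],float),np.array(c['distortion'],float))[0].reshape(-1,2)
E
python3 - <<'E'
from h import *
np.set_printoptions(precision=4,suppress=True)
o=robot.get_obs();print(o['time'],o['position'],o['tool_rot'],o['grip_width'])
for n in('scene','top'):
    c=cam(n);save(c,n+'0.png');print(n,'cam at',-np.array(c['R']).T@c['t'],np.array(c['R'])[2])
    for l in('stand','shaft','cap','mat','tray','tube_a','tube_b','gear'):
        for f,k in((robot.outline_of,'o'),(robot.tip_of,'t')):
            print(l,k,[(round(float(d['p']),2),np.round(d['xy']).tolist()) for d in f(l,n)])
E
```

```text
0.0 [0.1414 0.608  0.2216] [ 0.1141  0.9935 -0.001  -0.0003] 0.08658029072603882
scene cam at [1.3389 0.218  0.6401] [-0.7613 -0.1293 -0.6353]
stand o [(0.57, [146.0, 171.0])]
stand t [(0.96, [148.0, 173.0])]
shaft o [(0.84, [380.0, 222.0]), (0.67, [237.0, 250.0]), (0.55, [306.0, 201.0]), (0.32, [312.0, 168.0])]
shaft t [(0.96, [380.0, 221.0]), (0.66, [309.0, 203.0]), (0.56, [239.0, 248.0])]
cap o [(0.82, [313.0, 170.0]), (0.71, [375.0, 172.0])]
cap t [(0.92, [373.0, 171.0]), (0.63, [312.0, 170.0])]
mat o [(0.79, [306.0, 193.0])]
mat t [(0.55, [308.0, 184.0])]
tray o [(0.63, [218.0, 174.0])]
tray t [(0.8, [216.0, 179.0])]
tube_a o [(0.75, [206.0, 184.0]), (0.56, [220.0, 144.0]), (0.53, [185.0, 245.0])]
tube_a t [(0.79, [206.0, 198.0]), (0.65, [214.0, 178.0]), (0.54, [219.0, 158.0])]
tube_b o [(0.75, [206.0, 184.0]), (0.56, [220.0, 144.0]), (0.53, [185.0, 245.0])]
tube_b t [(0.79, [206.0, 198.0]), (0.65, [214.0, 178.0]), (0.54, [219.0, 158.0])]
gear o [(0.98, [185.0, 244.0])]
gear t [(0.95, [184.0, 245.0])]
top cam at [0.5847 0.1156 0.8337] [ 0.0692  0.0017 -0.9976]
stand o [(0.69, [406.0, 235.0])]
stand t [(0.67, [406.0, 234.0])]
shaft o [(0.91, [265.0, 122.0]), (0.85, [207.0, 197.0]), (0.57, [129.0, 173.0])]
shaft t [(0.67, [206.0, 199.0]), (0.67, [265.0, 120.0]), (0.57, [127.0, 172.0])]
cap o [(0.86, [118.0, 264.0]), (0.74, [194.0, 262.0])]
cap t [(0.82, [194.0, 261.0]), (0.62, [118.0, 262.0])]
mat o [(0.65, [208.0, 224.0]), (0.29, [324.0, 288.0])]
mat t [(0.78, [202.0, 227.0])]
tray o [(0.58, [312.0, 240.0])]
tray t [(0.78, [309.0, 236.0]), (0.24, [204.0, 228.0])]
tube_a o [(0.86, [323.0, 287.0]), (0.59, [321.0, 191.0])]
tube_a t [(0.96, [315.0, 195.0]), (0.77, [319.0, 283.0])]
tube_b o [(0.86, [323.0, 287.0]), (0.59, [321.0, 191.0])]
tube_b t [(0.96, [315.0, 195.0]), (0.77, [319.0, 283.0])]
gear o [(0.62, [323.0, 121.0])]
gear t [(0.85, [325.0, 121.0]), (0.58, [408.0, 234.0])]
```

View pics/top0.png

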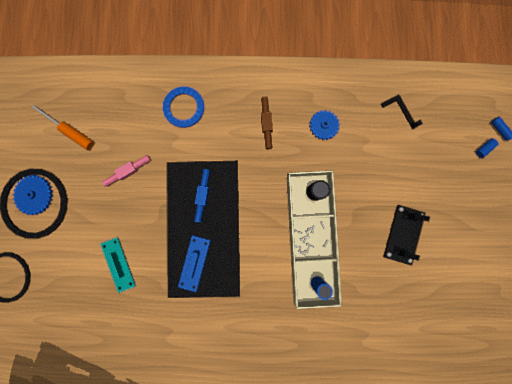

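View pics/scene0.png

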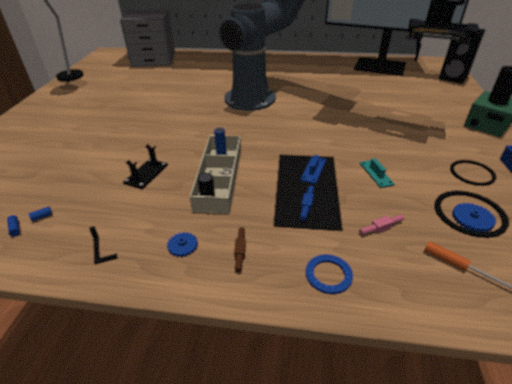

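Top view: the shaft candidates are blue (202,196), pink (127,172) and brown (267,122). I choose the blue one on the mat. The cap candidates are blue (194,263) and turquoise (118,264), and I choose blue. The stand is at (406,235), the tray at (315,240), tube_b at (318,190), tube_a at (321,287) and the gear at (324,124).

```bash
python3 - <<'E'
from h import *
np.set_printoptions(precision=4,suppress=True)
c=cam('top');P=cloud(c)
im=cv2.cvtColor(c['color'],cv2.COLOR_RGB2BGR)
crop=cv2.resize(im[150:310,160:440],None,fx=2.8,fy=2.8,interpolation=cv2.INTER_CUBIC);cv2.imwrite('pics/crop1.png',crop)
def pick(l,xy):
    return min(robot.outline_of(l,'top'),key=lambda d:np.hypot(*(np.array(d['xy'])-xy)))['pixels']
for l,xy in (('shaft',(205,196)),('cap',(194,263)),('stand',(406,235)),('tray',(312,240)),('tube_a',(321,287)),('tube_b',(318,190)),('mat',(208,224))):
    m=pick(l,xy); p=P[m&(c['z_map']>0)]
    r=cv2.minAreaRect((p[:,:2]*1000).astype(np.float32))
    print(l,'n',len(p),'z pct',np.percentile(p[:,2],[2,25,50,75,98]),'rect mm',np.round(r[0],1),np.round(r[1],1),round(r[2],1))
# hsv blue refine on shaft & cap
hsv=cv2.cvtColor(c['color'],cv2.COLOR_RGB2HSV)
b=((hsv[...,0]>100)&(hsv[...,0]<125)&(hsv[...,1]>140)&(hsv[...,2]>60)).astype(np.uint8)
n,L,S,C=cv2.connectedComponentsWithStats(b)
for i in range(1,n):
    if S[i,4]<100: continue
    ys,xs=np.nonzero(L==i);z=P[ys,xs,2]
    for zz in (0.015,0.011):
        q=atz(c,np.c_[xs,ys],zz);r=cv2.minAreaRect((q[:,:2]*1000).astype(np.float32))
        print(i,C[i],S[i,4],zz,np.round(q[:,:2].mean(0)*1000,1),np.round(r[0],1),np.round(r[1],1),round(r[2],1))
E
```

```text
shaft n 464 z pct [0.0044 0.0218 0.0246 0.0279 0.0304] rect mm [626.3 249.6] [ 29.6 123. ] 82.0
cap n 1051 z pct [0.0044 0.0113 0.0126 0.0145 0.0435] rect mm [467.2 263.8] [ 47.7 128.6] 75.4
stand n 1719 z pct [0.0014 0.0102 0.0114 0.0129 0.0754] rect mm [ 541.2 -236.9] [ 81.5 132.4] 74.3
tray n 5769 z pct [0.0021 0.0047 0.0063 0.0304 0.0574] rect mm [536.3 -16.8] [308.6 116.1] 3.5
tube_a n 343 z pct [0.0102 0.0637 0.0987 0.1006 0.1027] rect mm [426.3 -25.8] [36.9 32.1] 34.4
tube_b n 392 z pct [0.0108 0.0819 0.0848 0.0859 0.0879] rect mm [642.7 -18.9] [41.4 49. ] 61.2
mat n 8171 z pct [0.0012 0.0032 0.0042 0.0051 0.0071] rect mm [548.6 246.1] [320.2 171.6] 2.1
1 [182.9611 106.4481] 694 0.015 [837.3 298.5] [837.4 298.5] [95.6 96.6] 0.7
1 [182.9611 106.4481] 694 0.011 [838.6 299.4] [838.6 299.4] [96.1 97. ] 0.7
2 [324.0243 124.7002] 617 0.015 [798.4 -38.3] [798.9 -38.2] [65.6 67.1] 45.8
2 [324.0243 124.7002] 617 0.011 [799.4 -39. ] [800. -39.] [65.9 67.4] 45.8
3 [502.4211 128.057 ] 228 0.015 [ 802.1 -478.9] [ 801.4 -479.9] [61.9 25.7] 40.7
3 [502.4211 128.057 ] 228 0.011 [ 803.1 -481.8] [ 802.5 -482.8] [62.2 25.8] 40.7
4 [486.9639 147.366 ] 194 0.015 [ 753.1 -436.8] [ 752.5 -436.1] [22.3 60.1] 39.5
4 [486.9639 147.366 ] 194 0.011 [ 753.9 -439.5] [ 753.4 -438.8] [22.4 60.4] 39.5
5 [201.2891 195.3543] 460 0.015 [625.6 248.1] [626.  248.7] [ 26.6 126.3] 82.0
5 [201.2891 195.3543] 460 0.011 [625.8 248.8] [626.2 249.3] [ 26.7 126.9] 82.0
6 [ 32.134  194.5164] 1127 0.015 [620.2 656.7] [619.7 657.3] [93.7 94.2] 68.9
6 [ 32.134  194.5164] 1127 0.011 [620.4 659.3] [619.9 660. ] [94.2 94.7] 68.9
7 [193.7161 263.2728] 1085 0.015 [468.  261.6] [468.  261.6] [ 46.6 126.2] 75.9
7 [193.7161 263.2728] 1085 0.011 [467.4 262.3] [467.4 262.4] [ 46.8 126.9] 75.9
```

View pics/crop1.png

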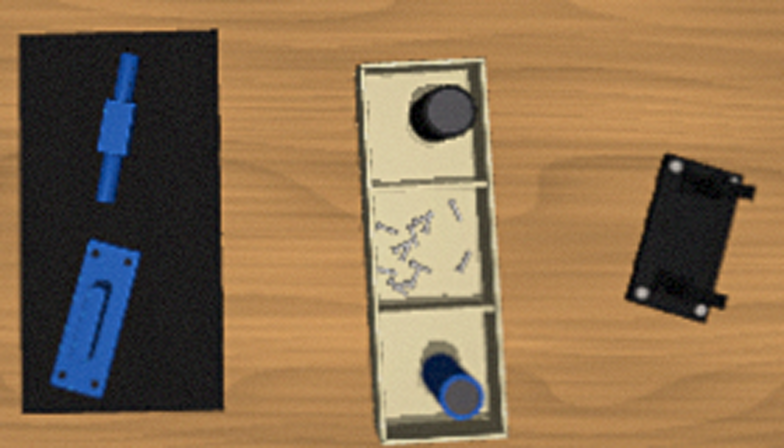

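```bash
python3 - <<'E'
from h import *
np.set_printoptions(precision=4,suppress=True)
from scipy.optimize import minimize
def ang(r):
    a=r[2] if r[1][0]>r[1][1] else r[2]-90
    return round((a+90)%180-90,2)
for n in('top','scene'):
    c=cam(n);P=cloud(c)
    d=c['z_map']>0
    X=P[...,0];Y=P[...,1];Z=P[...,2]
    near=d&(np.hypot(X-.541,Y+.237)<.11)
    dark=c['color'].max(2)<70
    up=near&(Z>.03); hi=near&(Z>.05)
    # saddles
    q=P[hi][:,:2]; 
    print(n,'hi',len(q),'zmax',np.percentile(Z[hi],[50,95,99]) if len(q) else 0)
    _,lab,ctr=cv2.kmeans(q.astype(np.float32),2,None,(3,50,1e-6),5,0)
    v=ctr[0]-ctr[1]; print(' saddle ctrs',ctr,'dist',np.hypot(*v),'ang',np.degrees(np.arctan2(v[1],v[0])),'mid',ctr.mean(0),np.bincount(lab.ravel()))
    for k in(0,1):
        r=cv2.minAreaRect((q[lab.ravel()==k]*1000).astype(np.float32));print('  rect',np.round(r[0],1),np.round(r[1],1),r[2])
    b=near&dark&(Z>.005)&(Z<.017)
    r=cv2.minAreaRect((P[b][:,:2]*1000).astype(np.float32));print(' base',b.sum(),np.round(r[0],1),np.round(r[1],1),ang(r))
    # base rect fit, silhouettes of dark at z=.01 and
    tr=d&(np.abs(X-.536)<.19)&(np.abs(Y+.017)<.08)&(Z>.046)&(Z<.064)
    r=cv2.minAreaRect((P[tr][:,:2]*1000).astype(np.float32));print(' tray rim',tr.sum(),np.round(r[0],1),np.round(r[1],1),ang(r))
    sh=d&(np.hypot(X-.626,Y-.249)<.07)&(Z>.009)
    hsv=cv2.cvtColor(c['color'],cv2.COLOR_RGB2HSV);blue=(hsv[...,0]>100)&(hsv[...,0]<125)&(hsv[...,1]>140)
    for nm,m in(('shaft',sh&blue),('cap',d&blue&(np.hypot(X-.467,Y-.262)<.075)&(Z>.006)),('rib',d&blue&(np.hypot(X-.467,Y-.262)<.075)&(Z>.03))):
        q=P[m];w=np.linalg.svd(q[:,:2]-q[:,:2].mean(0))[2][0];r=cv2.minAreaRect((q[:,:2]*1000).astype(np.float32))
        print(' ',nm,m.sum(),np.round(r[0],1),np.round(r[1],1),ang(r),'pca',np.degrees(np.arctan(w[1]/w[0])),'z98',np.percentile(q[:,2],98),'mean',q.mean(0))
    im=cv2.cvtColor(c['color'],cv2.COLOR_RGB2BGR)
    y,x=(int(v) for v in (235,406)) if n=='top' else (172,148)
    cv2.imwrite('pics/st_%s.png'%n,cv2.resize(im[y-50:y+50,x-50:x+50],None,fx=5,fy=5,interpolation=cv2.INTER_CUBIC))
E
cd pics; python3 -c "
import cv2,numpy as np
cv2.imwrite('st.png',cv2.convertScaleAbs(cv2.resize(np.hstack([cv2.imread('st_top.png'),cv2.imread('st_scene.png')]),(800,400)),alpha=2))"
```

```text
top hi 187 zmax [0.072  0.0775 0.0784]
 saddle ctrs [[ 0.4992 -0.2201]
 [ 0.5826 -0.2427]] dist 0.086391516 ang 164.78036 mid [ 0.5409 -0.2314] [92 95]
  rect [ 499.4 -219.4] [33.5 11.9] 74.83654022216797
  rect [ 583.  -242.4] [31.9 12.1] 73.14053344726562
 base 1279 [ 541.6 -230.6] [ 68.3 128.2] -15.51
 tray rim 1062 [531.9 -10.9] [300.8 101.1] 3.96
  shaft 454 [625.4 247.3] [ 24.4 123.7] -8.37 pca -8.250149974156452 z98 0.030405930747991937 mean [0.6252 0.2462 0.0246]
  cap 1006 [466.6 263.4] [ 46.7 126. ] -13.72 pca -13.823089841546272 z98 0.043454939172387984 mean [0.469  0.2612 0.0177]
  rib 185 [467.7 262.8] [14.9 58.4] -15.53 pca -14.957879689721338 z98 0.04424553394772562 mean [0.4681 0.2622 0.0413]
scene hi 146 zmax [0.067  0.0761 0.077 ]
 saddle ctrs [[ 0.5875 -0.2442]
 [ 0.5032 -0.2206]] dist 0.08750181 ang -15.615239 mid [ 0.5453 -0.2324] [79 67]
  rect [ 586.4 -241.8] [33.  14.8] 68.39583587646484
  rect [ 501.3 -220.7] [33.1 15.5] 77.08650207519531
 base 500 [ 546.4 -230.7] [ 67.4 126.9] -15.57
 tray rim 643 [533.8 -11.7] [302.6 101. ] 4.04
  shaft 267 [627.7 246.1] [ 23.8 125.9] -8.43 pca -8.108646807543694 z98 0.02865409162280221 mean [0.6362 0.2456 0.0229]
  cap 398 [470.1 261.4] [ 43.4 126.3] -13.83 pca -18.121669596654957 z98 0.041731466644222774 mean [0.4831 0.2604 0.0173]
  rib 77 [472.4 260.5] [14.1 57.8] -14.9 pca -16.288506821305216 z98 0.04302196924087404 mean [0.4774 0.2601 0.0389]
```

View pics/st.png

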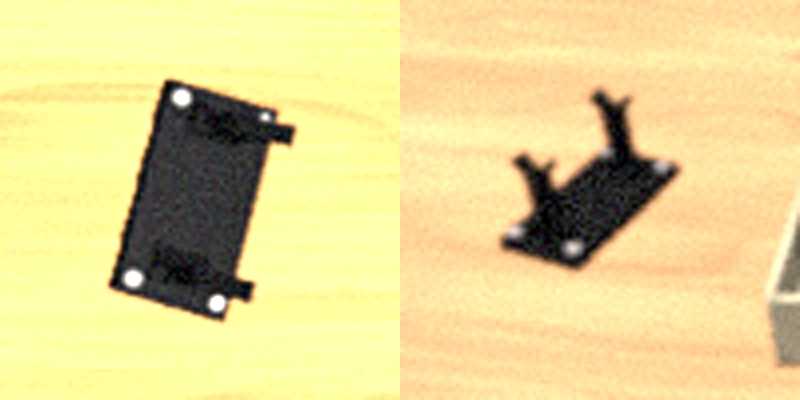

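Poses from the top camera: shaft (0.626, 0.248) at −8.3°, cap (0.4675, 0.2625) at about −14.3°, stand (0.542, −0.231) at −15.5°. Sizes and heights agree with the list to within 2 mm. I'm starting the approach.

>>> send_rows(
  deltas=[
    {"tx": -3.6, "ty": -1.6},
    {"tx": -7.2, "ty": -3.2},
    {"tx": -10.8, "ty": -4.8},
    {"tx": -14.4, "ty": -6.4},
    {"tx": -18, "ty": -8},
  ],
  claw=8.0,
  squeeze=25,
)

```text
schema error: expected keys tx, ty, tz, rx, ry, rz
```

>>> send_rows(
  deltas=[
    {"tx": -3.6, "ty": -1.6},
    {"tx": -7.2, "ty": -3.2},
    {"tx": -10.8, "ty": -4.8},
    {"tx": -14.4, "ty": -6.4},
    {"tx": -18, "ty": -8},
  ],
)

```text
schema error: expected keys tx, ty, tz, rx, ry, rz
```

>>> send_rows(
  deltas=[
    {"tx": -3.6, "ty": -1.6, "tz": 1.5},
    {"tx": -7.2, "ty": -3.2, "tz": 3},
    {"tx": -10.8, "ty": -4.8, "tz": 4.5},
    {"tx": -14.4, "ty": -6.4, "tz": 6},
    {"tx": -18, "ty": -8, "tz": 8},
  ],
)

```text
schema error: expected keys tx, ty, tz, rx, ry, rz
```

```bash
cat >> h.py <<'E'
from scipy.spatial.transform import Rotation as Ro
def plan(x,y,z,deg):
    """delta in tool frame from measured pose to TCP target, jaw line axis at deg, tool down"""
    o=robot.get_obs();R=Ro.from_quat(o['tool_rot']);p=np.array(o['position'])
    a=np.radians(deg);xt=-np.array([np.cos(a),np.sin(a),0]);zt=np.array([0,0,-1.]);T=np.c_[xt,np.cross(zt,xt),zt]
    t=R.inv().apply(np.array([x,y,z])-p)*100;r=(R.inv()*Ro.from_matrix(T)).as_rotvec()
    print('time',round(o['time'],2),'pos',np.round(p,4),'yaw',np.round(np.degrees(np.arctan2(*-R.as_matrix()[1::-1,0])),2),'F',np.round(o['ft_force'],2),'w',round(o['grip_width'],4),'q6',round(o['q'][5],2))
    print('t cm',np.round(t,2),'r',np.round(r,4))
E
python3 -c "
from h import *
plan(.626,.248,.10,-8.3)"
```

```text
time 2.2 pos [0.1417 0.6087 0.2225] yaw -13.11 F [ 0.45 -0.74 -0.12] w 0.0872 q6 -0.18
t cm [-55.35 -24.15  12.26] r [-0.      0.     -0.0839]
```

All keys are needed.

>>> send_rows(
  deltas=[
    {"tx": -3.6, "ty": -1.6, "tz": 0, "rx": 0, "ry": 0, "rz": 0},
    {"tx": -7.2, "ty": -3.2, "tz": 0, "rx": 0, "ry": 0, "rz": 0},
    {"tx": -10.8, "ty": -4.8, "tz": 0, "rx": 0, "ry": 0, "rz": 0},
    {"tx": -14.4, "ty": -6.4, "tz": 0, "rx": 0, "ry": 0, "rz": 0},
    {"tx": -18, "ty": -8, "tz": 0, "rx": 0, "ry": 0, "rz": 0},
  ],
  claw=8.0,
  squeeze=25,
)

```text
time: 2.62
position: [0.3, 0.4889, 0.2227]
tool_rot: [0.114, 0.994, 0.0, 0.0]
ft_force: [0.5, 1.2, 0.8]
grip_width: 0.0803
```

>>> send_rows(
  deltas=[
    {"tx": -3.6, "ty": -1.6, "tz": 0, "rx": 0, "ry": 0, "rz": 0},
    {"tx": -7.2, "ty": -3.2, "tz": 0, "rx": 0, "ry": 0, "rz": 0},
    {"tx": -10.8, "ty": -4.8, "tz": 0, "rx": 0, "ry": 0, "rz": 0},
    {"tx": -14.4, "ty": -6.4, "tz": 0, "rx": 0, "ry": 0, "rz": 0},
    {"tx": -18, "ty": -8, "tz": 0, "rx": 0, "ry": 0, "rz": 0},
  ],
)

```text
time: 3.03
position: [0.4574, 0.3698, 0.2227]
tool_rot: [0.114, 0.993, 0.0, 0.0]
ft_force: [1.3, 0.1, -0.7]
grip_width: 0.0798
```

>>> send_rows(
  deltas=[
    {"tx": -3.6, "ty": -1.6, "tz": 1.5, "rx": 0, "ry": 0, "rz": 0},
    {"tx": -7.2, "ty": -3.2, "tz": 3, "rx": 0, "ry": 0, "rz": 0},
    {"tx": -10.8, "ty": -4.8, "tz": 4.5, "rx": 0, "ry": 0, "rz": 0},
    {"tx": -14.4, "ty": -6.4, "tz": 6, "rx": 0, "ry": 0, "rz": 0},
    {"tx": -18, "ty": -8, "tz": 8, "rx": 0, "ry": 0, "rz": -0.08},
  ],
)

```text
time: 3.45
position: [0.6123, 0.2535, 0.1447]
tool_rot: [0.074, 0.997, 0.0, 0.001]
ft_force: [1.1, 0.2, 1.0]
grip_width: 0.08
```

```bash
python3 -c "
from h import *
plan(.626,.248,.10,-8.3)"
```

```text
time 3.45 pos [0.6123 0.2535 0.1447] yaw -8.48 F [1.11 0.16 1.02] w 0.08 q6 -1.2
t cm [-1.42 -0.35  4.47] r [ 0.0009  0.0021 -0.0032]
```

>>> send_rows(
  deltas=[
    {"tx": -1.3, "ty": -0.3, "tz": 2, "rx": 0, "ry": 0, "rz": 0},
    {"tx": -1.3, "ty": -0.3, "tz": 4, "rx": 0, "ry": 0, "rz": 0},
    {"tx": -1.3, "ty": -0.3, "tz": 4, "rx": 0, "ry": 0, "rz": 0},
    {"tx": -1.3, "ty": -0.3, "tz": 4, "rx": 0, "ry": 0, "rz": 0},
  ],
)

```text
time: 3.78
position: [0.6213, 0.2496, 0.1032]
tool_rot: [0.075, 0.997, -0.0, -0.002]
ft_force: [-0.4, 0.2, -0.0]
grip_width: 0.0802
```

```bash
python3 - <<'E'
from h import *
plan(.626,.248,.008,-8.3)
c=cam('scene');save(c,'s1.png')
im=cv2.cvtColor(c['color'],cv2.COLOR_RGB2BGR)
u=proj(c,[[.626,.248,.02]])[0].astype(int);cv2.imwrite('pics/s1c.png',cv2.resize(im[max(0,u[1]-90):u[1]+50,u[0]-80:u[0]+80],None,fx=4,fy=4))
E
```

```text
time 3.78 pos [0.6213 0.2496 0.1032] yaw -8.56 F [-0.41  0.19 -0.01] w 0.0802 q6 -1.21
t cm [-0.53 -0.07  9.52] r [-0.0012 -0.0037 -0.0045]
```

View pics/s1c.png

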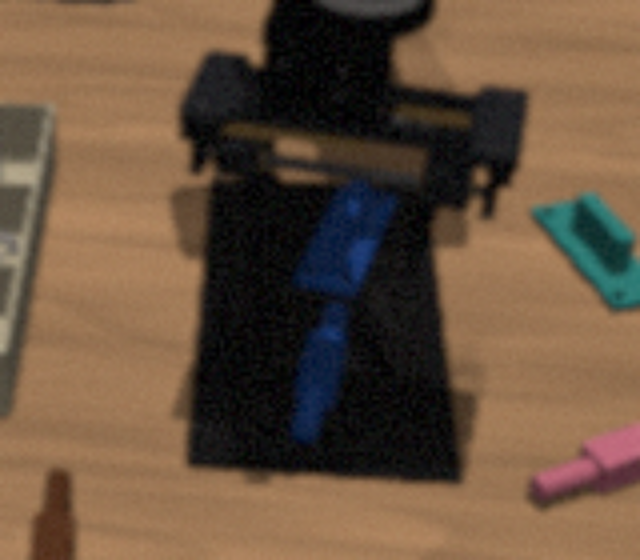

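The gripper straddles the blue shaft, which is the lower blue part at crop (315,380). Next I descend.

>>> send_rows(
  deltas=[
    {"tx": -0.4, "ty": -0.1, "tz": 2.5, "rx": 0, "ry": 0, "rz": 0},
    {"tx": -0.4, "ty": -0.1, "tz": 5, "rx": 0, "ry": 0, "rz": 0},
    {"tx": -0.4, "ty": -0.1, "tz": 6.5, "rx": 0, "ry": 0, "rz": 0},
    {"tx": -0.4, "ty": -0.1, "tz": 7.5, "rx": 0, "ry": 0, "rz": 0},
    {"tx": -0.4, "ty": -0.1, "tz": 7.5, "rx": 0, "ry": 0, "rz": 0},
  ],
)

```text
time: 4.25
position: [0.6251, 0.249, 0.0289]
tool_rot: [0.074, 0.997, -0.0, -0.001]
ft_force: [-1.3, 0.9, -0.9]
grip_width: 0.0799
```

```bash
python3 -c "
from h import *
plan(.626,.248,.008,-8.3)"
```

```text
time 4.25 pos [0.6251 0.249  0.0289] yaw -8.46 F [-1.27  0.92 -0.86] w 0.0799 q6 -1.21
t cm [-0.11 -0.08  2.09] r [-0.0007 -0.0018 -0.0027]
```

>>> send_rows(
  deltas=[
    {"tx": -0.1, "ty": -0.1, "tz": 1, "rx": 0, "ry": 0, "rz": 0},
    {"tx": -0.1, "ty": -0.1, "tz": 2, "rx": 0, "ry": 0, "rz": 0},
    {"tx": -0.1, "ty": -0.1, "tz": 2, "rx": 0, "ry": 0, "rz": 0},
  ],
)

```text
time: 4.5
position: [0.6265, 0.2472, 0.0086]
tool_rot: [0.074, 0.997, -0.0, -0.001]
ft_force: [-0.9, -1.2, -0.6]
grip_width: 0.0801
```

>>> send_rows(
  deltas=[
    {"tx": 0, "ty": 0, "tz": 0, "rx": 0, "ry": 0, "rz": 0},
    {"tx": 0, "ty": 0, "tz": 0, "rx": 0, "ry": 0, "rz": 0},
    {"tx": 0, "ty": 0, "tz": 0, "rx": 0, "ry": 0, "rz": 0},
    {"tx": 0, "ty": 0, "tz": 0, "rx": 0, "ry": 0, "rz": 0},
    {"tx": 0, "ty": 0, "tz": 0, "rx": 0, "ry": 0, "rz": 0},
  ],
  claw=1.0,
)

```text
time: 4.92
position: [0.6274, 0.2473, 0.01]
tool_rot: [0.074, 0.997, 0.0, 0.0]
ft_force: [-0.1, -0.9, 0.6]
grip_width: 0.0545
```

>>> send_rows(
  deltas=[
    {"tx": 0, "ty": 0, "tz": 0, "rx": 0, "ry": 0, "rz": 0},
    {"tx": 0, "ty": 0, "tz": 0, "rx": 0, "ry": 0, "rz": 0},
    {"tx": 0, "ty": 0, "tz": 0, "rx": 0, "ry": 0, "rz": 0},
    {"tx": 0, "ty": 0, "tz": 0, "rx": 0, "ry": 0, "rz": 0},
    {"tx": 0, "ty": 0, "tz": 0, "rx": 0, "ry": 0, "rz": 0},
  ],
)

```text
time: 5.33
position: [0.6271, 0.2472, 0.0095]
tool_rot: [0.074, 0.997, -0.0, -0.0]
ft_force: [0.4, -0.5, 0.3]
grip_width: 0.0237
```

```bash
python3 -c "
from h import *
plan(.626,.248,.20,-15.5)"
```

```text
time 5.33 pos [0.6271 0.2472 0.0095] yaw -8.52 F [ 0.39 -0.49  0.32] w 0.0237 q6 -1.21
t cm [  0.12   0.06 -19.05] r [-1.000e-04 -1.000e-04  1.218e-01]
```

>>> send_rows(
  deltas=[
    {"tx": 0, "ty": 0, "tz": 0, "rx": 0, "ry": 0, "rz": 0},
    {"tx": 0, "ty": 0, "tz": -1, "rx": 0, "ry": 0, "rz": 0},
    {"tx": 0, "ty": 0, "tz": -3, "rx": 0, "ry": 0, "rz": 0},
    {"tx": 0, "ty": 0, "tz": -6, "rx": 0, "ry": 0, "rz": 0},
    {"tx": 0, "ty": 0, "tz": -9, "rx": 0, "ry": 0, "rz": 0},
  ],
)

```text
time: 5.75
position: [0.6261, 0.247, 0.0999]
tool_rot: [0.074, 0.997, -0.0, -0.001]
ft_force: [0.2, 0.4, -1.0]
grip_width: 0.0236
```

>>> send_rows(
  deltas=[
    {"tx": 0, "ty": 0, "tz": -3, "rx": 0, "ry": 0, "rz": 0.03},
    {"tx": 0, "ty": 0, "tz": -6, "rx": 0, "ry": 0, "rz": 0.06},
    {"tx": 0, "ty": 0, "tz": -9, "rx": 0, "ry": 0, "rz": 0.09},
    {"tx": 0, "ty": 0, "tz": -10, "rx": 0, "ry": 0, "rz": 0.12},
    {"tx": 0, "ty": 0, "tz": -10, "rx": 0, "ry": 0, "rz": 0.12},
  ],
)

```text
time: 6.17
position: [0.6294, 0.2479, 0.2046]
tool_rot: [0.134, 0.991, 0.002, 0.004]
ft_force: [0.9, 0.0, -0.3]
grip_width: 0.0241
```

```bash
python3 - <<'E'
from h import *
plan(.542,-.231,.20,-15.5)
for n in('scene','top'):
    c=cam(n);p=np.array(robot.get_obs()['position']);u=proj(c,[p])[0].astype(int)
    im=cv2.cvtColor(c['color'],cv2.COLOR_RGB2BGR);a=max(0,u[1]-60);b=max(0,u[0]-75)
    cv2.imwrite('pics/l_%s.png'%n,cv2.resize(im[a:a+120,b:b+150],(600,480)))
i=np.hstack([cv2.resize(cv2.imread('pics/l_%s.png'%n),(400,320)) for n in('scene','top')]);cv2.imwrite('pics/l.png',i)
E
```

```text
time 6.17 pos [0.6294 0.2479 0.2046] yaw -15.42 F [ 0.91  0.05 -0.31] w 0.0241 q6 -1.09
t cm [ -4.31 -48.49   0.3 ] r [0.0041 0.0078 0.0014]
```

View pics/l.png

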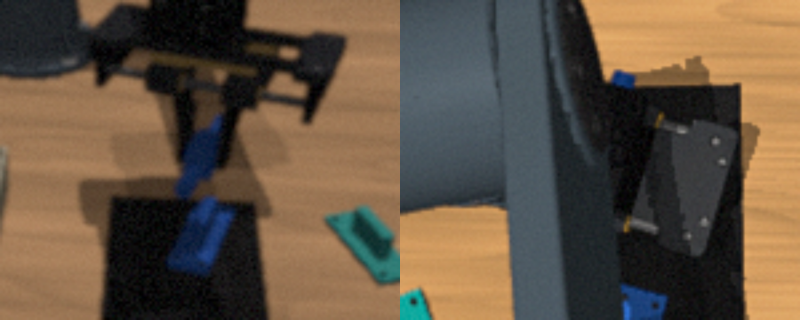

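The shaft is held between the fingers in the scene picture. Next I carry it over the tray.

>>> send_rows(
  deltas=[
    {"tx": -0.3, "ty": -3, "tz": 0, "rx": 0, "ry": 0, "rz": 0},
    {"tx": -0.6, "ty": -6.5, "tz": 0, "rx": 0, "ry": 0, "rz": 0},
    {"tx": -0.9, "ty": -10, "tz": 0, "rx": 0, "ry": 0, "rz": 0},
    {"tx": -1.2, "ty": -13.5, "tz": 0, "rx": 0, "ry": 0, "rz": 0},
    {"tx": -1.5, "ty": -17, "tz": 0, "rx": 0, "ry": 0, "rz": 0},
  ],
)

```text
time: 6.68
position: [0.5942, 0.0782, 0.1972]
tool_rot: [0.133, 0.991, -0.0, -0.002]
ft_force: [-0.5, -0.5, -1.9]
grip_width: 0.024
```

>>> send_rows(
  deltas=[
    {"tx": -0.3, "ty": -3.5, "tz": 0, "rx": 0, "ry": 0, "rz": 0},
    {"tx": -0.6, "ty": -7, "tz": 0, "rx": 0, "ry": 0, "rz": 0},
    {"tx": -0.9, "ty": -10.5, "tz": 0, "rx": 0, "ry": 0, "rz": 0},
    {"tx": -1.2, "ty": -14, "tz": 0, "rx": 0, "ry": 0, "rz": 0},
    {"tx": -1.5, "ty": -17.5, "tz": 0, "rx": 0, "ry": 0, "rz": 0},
  ],
)

```text
time: 7.1
position: [0.5623, -0.0943, 0.1975]
tool_rot: [0.134, 0.991, 0.001, -0.002]
ft_force: [0.1, -0.5, -1.1]
grip_width: 0.0241
```

>>> send_rows(
  deltas=[
    {"tx": -0.3, "ty": -3.5, "tz": 0, "rx": 0, "ry": 0, "rz": 0},
    {"tx": -0.6, "ty": -7, "tz": 0, "rx": 0, "ry": 0, "rz": 0},
    {"tx": -0.9, "ty": -10.5, "tz": 0, "rx": 0, "ry": 0, "rz": 0},
    {"tx": -1.2, "ty": -13.5, "tz": 0, "rx": 0, "ry": 0, "rz": 0},
    {"tx": -1.2, "ty": -13.5, "tz": 0, "rx": 0, "ry": 0, "rz": 0},
  ],
)

```text
time: 7.52
position: [0.5386, -0.2322, 0.1976]
tool_rot: [0.136, 0.991, -0.001, -0.001]
ft_force: [0.6, -0.8, 0.6]
grip_width: 0.0238
```

```bash
python3 -c "
from h import *
plan(.542,-.231,.12,-15.5)"
```

```text
time 7.52 pos [ 0.5386 -0.2322  0.1976] yaw -15.66 F [ 0.56 -0.78  0.61] w 0.0238 q6 -1.89
t cm [-0.31  0.22  7.76] r [-0.0022 -0.0018 -0.0028]
```

>>> send_rows(
  deltas=[
    {"tx": -0.4, "ty": 0.2, "tz": 2.5, "rx": 0, "ry": 0, "rz": 0},
    {"tx": -0.4, "ty": 0.2, "tz": 5, "rx": 0, "ry": 0, "rz": 0},
    {"tx": -0.4, "ty": 0.2, "tz": 7.5, "rx": 0, "ry": 0, "rz": 0},
    {"tx": -0.4, "ty": 0.2, "tz": 9.5, "rx": 0, "ry": 0, "rz": 0},
    {"tx": -0.4, "ty": 0.2, "tz": 9.5, "rx": 0, "ry": 0, "rz": 0},
  ],
)

```text
time: 7.93
position: [0.5404, -0.2226, 0.0989]
tool_rot: [0.134, 0.991, 0.003, -0.006]
ft_force: [-0.9, 2.0, -0.4]
grip_width: 0.0237
```

>>> send_rows(
  deltas=[
    {"tx": 0, "ty": 0, "tz": 0, "rx": 0, "ry": 0, "rz": 0},
    {"tx": 0, "ty": 0, "tz": 0, "rx": 0, "ry": 0, "rz": 0},
    {"tx": 0, "ty": 0, "tz": 0, "rx": 0, "ry": 0, "rz": 0},
  ],
)

```text
time: 8.18
position: [0.5453, -0.226, 0.1057]
tool_rot: [0.134, 0.991, -0.0, 0.001]
ft_force: [0.9, -0.3, 0.3]
grip_width: 0.0235
```

```bash
cat > look.py <<'E'
from h import *
import sys
def look(name,P,w=50,h=40):
    out=[]
    for n in('scene','top'):
        c=cam(n);u=proj(c,[P])[0].astype(int)
        im=cv2.cvtColor(c['color'],cv2.COLOR_RGB2BGR);a=max(0,u[1]-h);b=max(0,u[0]-w)
        out.append(cv2.convertScaleAbs(cv2.resize(im[a:a+2*h,b:b+2*w],(400,int(400*h/w)),interpolation=cv2.INTER_CUBIC),alpha=1.6))
        print(n,'crop origin',b,a,'scale',400/(2*w))
    cv2.imwrite('pics/'+name,np.hstack(out))
E
python3 - <<'E'
from look import *
plan(.543,-.2313,.0715,-15.5)
look('p1.png',[.542,-.231,.075])
E
```

```text
time 8.18 pos [ 0.5453 -0.226   0.1057] yaw -15.37 F [ 0.91 -0.33  0.34] w 0.0235 q6 -1.88
t cm [ 0.09 -0.57  3.42] r [-0.0006  0.0021  0.0022]
scene crop origin 90 113 scale 4.0
top crop origin 366 195 scale 4.0
```

View pics/p1.png

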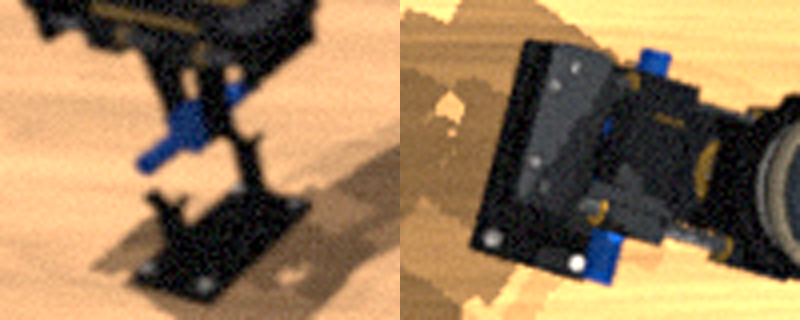

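>>> send_rows(
  deltas=[
    {"tx": 0.1, "ty": -0.5, "tz": 0.5, "rx": 0, "ry": 0, "rz": 0},
    {"tx": 0.1, "ty": -0.5, "tz": 1, "rx": 0, "ry": 0, "rz": 0},
    {"tx": 0.1, "ty": -0.5, "tz": 1.5, "rx": 0, "ry": 0, "rz": 0},
    {"tx": 0.1, "ty": -0.5, "tz": 1.5, "rx": 0, "ry": 0, "rz": 0},
    {"tx": 0.1, "ty": -0.5, "tz": 1.5, "rx": 0, "ry": 0, "rz": 0},
  ],
)

```text
time: 8.7
position: [0.5418, -0.2302, 0.089]
tool_rot: [0.134, 0.991, 0.0, -0.001]
ft_force: [-0.0, 0.4, -0.4]
grip_width: 0.0236
```

```bash
python3 - <<'E'
from look import *
plan(.543,-.2313,.0715,-15.5)
p=robot.get_obs()['position']
c=cam('top');P=cloud(c)
hsv=cv2.cvtColor(c['color'],cv2.COLOR_RGB2HSV);b=(hsv[...,0]>100)&(hsv[...,0]<130)&(hsv[...,1]>120)
ys,xs=np.nonzero(b);q=atz(c,np.c_[xs,ys],p[2]+.0055)[:,:2]
k=np.hypot(*(q-[.542,-.231]).T)<.09
r=cv2.minAreaRect((q[k]*1000).astype(np.float32));print(k.sum(),r)
E
```

```text
time 8.7 pos [ 0.5418 -0.2302  0.089 ] yaw -15.41 F [-0.01  0.37 -0.42] w 0.0236 q6 -1.89
t cm [-0.15 -0.08  1.74] r [ 0.0005 -0.0013  0.0015]
239 ((537.7741088867188, -240.77081298828125), (152.07020568847656, 122.3063735961914), 74.0283203125)
```

>>> send_rows(
  deltas=[
    {"tx": -0.15, "ty": -0.05, "tz": 0.4, "rx": 0, "ry": 0, "rz": 0},
    {"tx": -0.15, "ty": -0.05, "tz": 0.8, "rx": 0, "ry": 0, "rz": 0},
    {"tx": -0.15, "ty": -0.05, "tz": 1.2, "rx": 0, "ry": 0, "rz": 0},
    {"tx": -0.15, "ty": -0.05, "tz": 1.6, "rx": 0, "ry": 0, "rz": 0},
    {"tx": -0.15, "ty": -0.05, "tz": 1.6, "rx": 0, "ry": 0, "rz": 0},
  ],
)

```text
time: 9.17
position: [0.5429, -0.2308, 0.0724]
tool_rot: [0.134, 0.991, 0.0, -0.001]
ft_force: [-0.4, 0.5, -1.8]
grip_width: 0.0237
```

```bash
python3 - <<'E'
from look import *
plan(.543,-.2313,.0705,-15.5)
look('p2.png',[.542,-.231,.075])
E
```

```text
time 9.17 pos [ 0.5429 -0.2308  0.0724] yaw -15.4 F [-0.44  0.48 -1.78] w 0.0237 q6 -1.89
t cm [-0.03 -0.05  0.19] r [ 0.0007 -0.002   0.0017]
scene crop origin 90 113 scale 4.0
top crop origin 366 195 scale 4.0
```

View pics/p2.png

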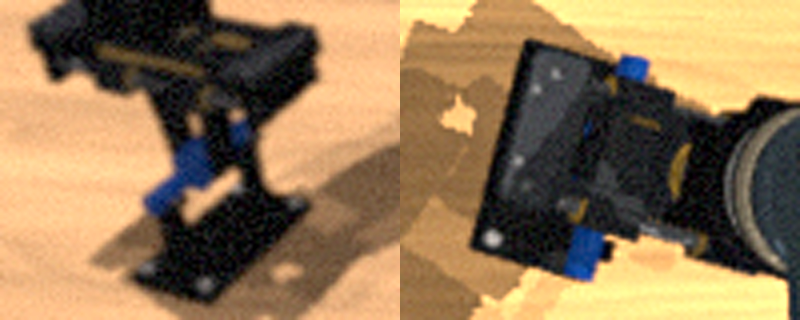

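The journals sit at the V-saddles. I lower the last 2–3 mm while watching the force.

>>> send_rows(
  deltas=[
    {"tx": 0, "ty": 0, "tz": 0.1, "rx": 0, "ry": 0, "rz": 0},
    {"tx": 0, "ty": 0, "tz": 0.2, "rx": 0, "ry": 0, "rz": 0},
    {"tx": 0, "ty": 0, "tz": 0.2, "rx": 0, "ry": 0, "rz": 0},
    {"tx": 0, "ty": 0, "tz": 0.2, "rx": 0, "ry": 0, "rz": 0},
  ],
)

```text
time: 9.6
position: [0.5436, -0.2313, 0.0716]
tool_rot: [0.134, 0.991, -0.0, 0.0]
ft_force: [0.1, -0.3, -1.2]
grip_width: 0.0238
```

>>> send_rows(
  deltas=[
    {"tx": 0, "ty": 0, "tz": 0.1, "rx": 0, "ry": 0, "rz": 0},
    {"tx": 0, "ty": 0, "tz": 0.1, "rx": 0, "ry": 0, "rz": 0},
    {"tx": 0, "ty": 0, "tz": 0.1, "rx": 0, "ry": 0, "rz": 0},
    {"tx": 0, "ty": 0, "tz": 0.1, "rx": 0, "ry": 0, "rz": 0},
  ],
)

```text
time: 9.93
position: [0.5437, -0.2314, 0.0707]
tool_rot: [0.134, 0.991, -0.0, 0.0]
ft_force: [-0.0, -1.2, -0.3]
grip_width: 0.0241
```

>>> send_rows(
  deltas=[
    {"tx": 0, "ty": 0, "tz": 0.1, "rx": 0, "ry": 0, "rz": 0},
    {"tx": 0, "ty": 0, "tz": 0.1, "rx": 0, "ry": 0, "rz": 0},
    {"tx": 0, "ty": 0, "tz": 0.1, "rx": 0, "ry": 0, "rz": 0},
    {"tx": 0, "ty": 0, "tz": 0.1, "rx": 0, "ry": 0, "rz": 0},
  ],
)

```text
time: 10.27
position: [0.5437, -0.2319, 0.0701]
tool_rot: [0.134, 0.991, -0.001, 0.0]
ft_force: [-1.7, -1.9, 5.4]
grip_width: 0.0239
```

>>> send_rows(
  deltas=[
    {"tx": 0, "ty": 0, "tz": 0.1, "rx": 0, "ry": 0, "rz": 0},
    {"tx": 0, "ty": 0, "tz": 0.1, "rx": 0, "ry": 0, "rz": 0},
    {"tx": 0, "ty": 0, "tz": 0.1, "rx": 0, "ry": 0, "rz": 0},
    {"tx": 0, "ty": 0, "tz": 0.1, "rx": 0, "ry": 0, "rz": 0},
  ],
)

```text
time: 10.6
position: [0.5438, -0.2323, 0.0696]
tool_rot: [0.134, 0.991, -0.001, 0.001]
ft_force: [-3.0, -2.0, 8.1]
grip_width: 0.0235
```

Contact: 8 N upward at z = 0.0696, against 0.0695 expected for a seated shaft. I open the fingers gently now.

>>> send_rows(
  deltas=[
    {"tx": 0, "ty": 0, "tz": -0.05, "rx": 0, "ry": 0, "rz": 0},
    {"tx": 0, "ty": 0, "tz": -0.05, "rx": 0, "ry": 0, "rz": 0},
    {"tx": 0, "ty": 0, "tz": -0.05, "rx": 0, "ry": 0, "rz": 0},
    {"tx": 0, "ty": 0, "tz": -0.05, "rx": 0, "ry": 0, "rz": 0},
    {"tx": 0, "ty": 0, "tz": -0.05, "rx": 0, "ry": 0, "rz": 0},
  ],
  claw=6.0,
)

```text
time: 11.02
position: [0.5433, -0.2307, 0.0686]
tool_rot: [0.134, 0.991, 0.0, -0.0]
ft_force: [0.7, -0.7, 0.2]
grip_width: 0.0496
```

>>> send_rows(
  deltas=[
    {"tx": 0, "ty": 0, "tz": 0, "rx": 0, "ry": 0, "rz": 0},
    {"tx": 0, "ty": 0, "tz": 0, "rx": 0, "ry": 0, "rz": 0},
    {"tx": 0, "ty": 0, "tz": 0, "rx": 0, "ry": 0, "rz": 0},
    {"tx": 0, "ty": 0, "tz": 0, "rx": 0, "ry": 0, "rz": 0},
    {"tx": 0, "ty": 0, "tz": 0, "rx": 0, "ry": 0, "rz": 0},
  ],
)

```text
time: 11.43
position: [0.5435, -0.2312, 0.069]
tool_rot: [0.134, 0.991, 0.0, -0.0]
ft_force: [0.3, 0.8, -0.5]
grip_width: 0.0601
```

>>> send_rows(
  deltas=[
    {"tx": 0, "ty": 0, "tz": -1.5, "rx": 0, "ry": 0, "rz": 0},
    {"tx": 0, "ty": 0, "tz": -4, "rx": 0, "ry": 0, "rz": 0},
    {"tx": 0, "ty": 0, "tz": -7.5, "rx": 0, "ry": 0, "rz": 0},
    {"tx": 0, "ty": 0, "tz": -11, "rx": 0, "ry": 0, "rz": 0},
    {"tx": 0, "ty": 0, "tz": -13, "rx": 0, "ry": 0, "rz": 0},
  ],
)

```text
time: 11.85
position: [0.5449, -0.2321, 0.2028]
tool_rot: [0.134, 0.991, -0.001, 0.002]
ft_force: [0.9, -0.7, 1.6]
grip_width: 0.06
```

```bash
python3 - <<'E'
from look import *
plan(.4675,.2625,.20,-14.5)
look('p3.png',[.542,-.231,.075])
E
```

```text
time 11.85 pos [ 0.5449 -0.2321  0.2028] yaw -15.4 F [ 0.86 -0.68  1.63] w 0.06 q6 -1.89
t cm [20.59 45.63  0.1 ] r [-0.0017  0.005  -0.0157]
scene crop origin 90 113 scale 4.0
top crop origin 366 195 scale 4.0
```

View pics/p3.png

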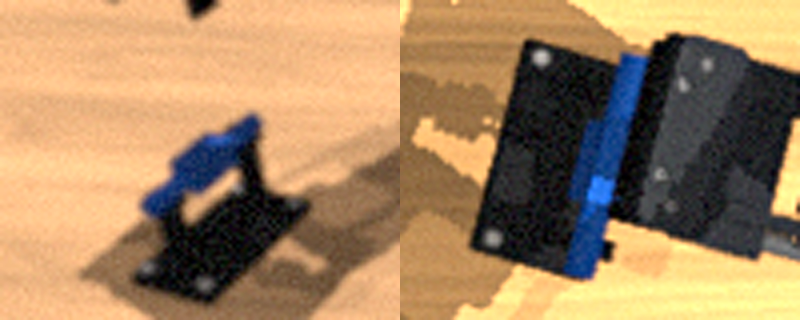

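The shaft lies in both saddles, blue across both uprights in the two views. I move over to the cap.

>>> send_rows(
  deltas=[
    {"tx": 1.6, "ty": 3.6, "tz": 0, "rx": 0, "ry": 0, "rz": 0},
    {"tx": 3.2, "ty": 7.2, "tz": 0, "rx": 0, "ry": 0, "rz": 0},
    {"tx": 4.8, "ty": 10.8, "tz": 0, "rx": 0, "ry": 0, "rz": 0},
    {"tx": 6.4, "ty": 14.4, "tz": 0, "rx": 0, "ry": 0, "rz": 0},
    {"tx": 8, "ty": 18, "tz": 0, "rx": 0, "ry": 0, "rz": 0},
  ],
)

```text
time: 12.37
position: [0.5127, -0.0347, 0.1979]
tool_rot: [0.135, 0.991, 0.0, -0.001]
ft_force: [0.5, -0.0, 0.4]
grip_width: 0.0596
```

>>> send_rows(
  deltas=[
    {"tx": 1.6, "ty": 3.6, "tz": 0, "rx": 0, "ry": 0, "rz": 0},
    {"tx": 3.2, "ty": 7.2, "tz": 0, "rx": 0, "ry": 0, "rz": 0},
    {"tx": 4.8, "ty": 10.8, "tz": 0, "rx": 0, "ry": 0, "rz": 0},
    {"tx": 6.4, "ty": 14.4, "tz": 0, "rx": 0, "ry": 0, "rz": 0},
    {"tx": 8, "ty": 18, "tz": 0, "rx": 0, "ry": 0, "rz": 0},
  ],
)

```text
time: 12.78
position: [0.4834, 0.16, 0.198]
tool_rot: [0.134, 0.991, -0.0, -0.001]
ft_force: [0.9, 0.3, 0.2]
grip_width: 0.0594
```

>>> send_rows(
  deltas=[
    {"tx": 1.6, "ty": 3.6, "tz": 1, "rx": 0, "ry": 0, "rz": 0},
    {"tx": 3.2, "ty": 7.2, "tz": 3, "rx": 0, "ry": 0, "rz": 0},
    {"tx": 4.5, "ty": 9.5, "tz": 6, "rx": 0, "ry": 0, "rz": -0.015},
    {"tx": 4.5, "ty": 9.5, "tz": 9, "rx": 0, "ry": 0, "rz": -0.015},
    {"tx": 4.5, "ty": 9.5, "tz": 12, "rx": 0, "ry": 0, "rz": -0.015},
  ],
)

```text
time: 13.2
position: [0.4651, 0.2637, 0.0771]
tool_rot: [0.125, 0.992, -0.0, -0.0]
ft_force: [0.4, -0.6, 0.3]
grip_width: 0.0601
```

```bash
python3 - <<'E'
from look import *
plan(.4675,.2625,.014,-14.5)
look('c1.png',[.4675,.2625,.03])
c=cam('top');P=cloud(c);hsv=cv2.cvtColor(c['color'],cv2.COLOR_RGB2HSV);b=(hsv[...,0]>100)&(hsv[...,0]<130)&(hsv[...,1]>120)
E
```

```text
time 13.2 pos [0.4651 0.2637 0.0771] yaw -14.31 F [ 0.36 -0.58  0.25] w 0.0601 q6 -1.01
t cm [-0.26 -0.06  6.31] r [-0.0003 -0.0007  0.0032]
scene crop origin 264 122 scale 4.0
top crop origin 142 224 scale 4.0
```

View pics/c1.png

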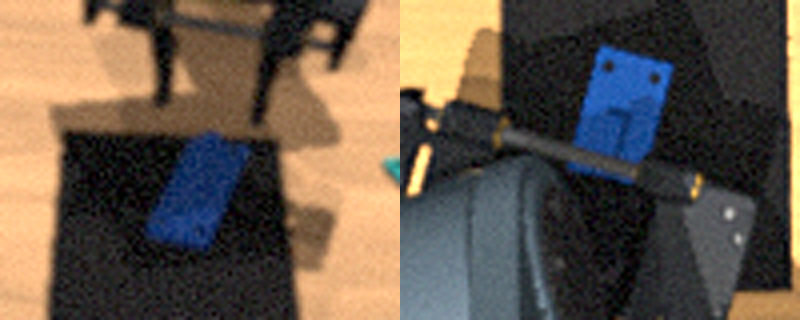

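>>> send_rows(
  deltas=[
    {"tx": -0.2, "ty": 0, "tz": 2, "rx": 0, "ry": 0, "rz": 0},
    {"tx": -0.2, "ty": 0, "tz": 4, "rx": 0, "ry": 0, "rz": 0},
    {"tx": -0.2, "ty": 0, "tz": 5, "rx": 0, "ry": 0, "rz": 0},
    {"tx": -0.2, "ty": 0, "tz": 5, "rx": 0, "ry": 0, "rz": 0},
    {"tx": -0.2, "ty": 0, "tz": 5, "rx": 0, "ry": 0, "rz": 0},
  ],
  claw=4.5,
)

```text
time: 13.77
position: [0.4691, 0.2612, 0.0299]
tool_rot: [0.127, 0.992, 0.0, 0.0]
ft_force: [0.6, -0.0, 0.2]
grip_width: 0.0457
```

```bash
python3 - <<'E'
from look import *
plan(.4675,.2625,.016,-14.5)
E
```

```text
time 13.77 pos [0.4691 0.2612 0.0299] yaw -14.58 F [ 0.58 -0.    0.22] w 0.0457 q6 -1.02
t cm [0.19 0.09 1.39] r [ 0.0003  0.0005 -0.0014]
```

>>> send_rows(
  deltas=[
    {"tx": 0.1, "ty": 0.1, "tz": 0.7, "rx": 0, "ry": 0, "rz": 0},
    {"tx": 0.1, "ty": 0.1, "tz": 1.4, "rx": 0, "ry": 0, "rz": 0},
    {"tx": 0.1, "ty": 0.1, "tz": 1.4, "rx": 0, "ry": 0, "rz": 0},
    {"tx": 0.1, "ty": 0.1, "tz": 1.4, "rx": 0, "ry": 0, "rz": 0},
  ],
)

```text
time: 14.1
position: [0.4678, 0.2626, 0.015]
tool_rot: [0.126, 0.992, -0.0, -0.0]
ft_force: [-0.5, -0.3, -0.3]
grip_width: 0.0454
```

>>> send_rows(
  deltas=[
    {"tx": 0, "ty": 0, "tz": 0, "rx": 0, "ry": 0, "rz": 0},
    {"tx": 0, "ty": 0, "tz": 0, "rx": 0, "ry": 0, "rz": 0},
    {"tx": 0, "ty": 0, "tz": 0, "rx": 0, "ry": 0, "rz": 0},
    {"tx": 0, "ty": 0, "tz": 0, "rx": 0, "ry": 0, "rz": 0},
    {"tx": 0, "ty": 0, "tz": 0, "rx": 0, "ry": 0, "rz": 0},
  ],
  claw=0.5,
  squeeze=30,
)

```text
time: 14.52
position: [0.468, 0.2626, 0.0152]
tool_rot: [0.127, 0.992, 0.0, 0.0]
ft_force: [-0.3, -0.0, -0.3]
grip_width: 0.0195
```

>>> send_rows(
  deltas=[
    {"tx": 0, "ty": 0, "tz": 0, "rx": 0, "ry": 0, "rz": 0},
    {"tx": 0, "ty": 0, "tz": 0, "rx": 0, "ry": 0, "rz": 0},
    {"tx": 0, "ty": 0, "tz": 0, "rx": 0, "ry": 0, "rz": 0},
    {"tx": 0, "ty": 0, "tz": 0, "rx": 0, "ry": 0, "rz": 0},
    {"tx": 0, "ty": 0, "tz": 0, "rx": 0, "ry": 0, "rz": 0},
  ],
)

```text
time: 14.93
position: [0.468, 0.2626, 0.0151]
tool_rot: [0.127, 0.992, 0.0, 0.0]
ft_force: [-0.5, -0.1, 2.2]
grip_width: 0.0138
```

```bash
python3 - <<'E'
from look import *
plan(.4675,.2625,.2,-15.5)
look('c2.png',[.4675,.2625,.03])
E
```

```text
time 14.93 pos [0.468  0.2626 0.0151] yaw -14.54 F [-0.5  -0.12  2.21] w 0.0138 q6 -1.01
t cm [  0.04  -0.02 -18.49] r [0.     0.0001 0.0168]
scene crop origin 264 122 scale 4.0
top crop origin 142 224 scale 4.0
```

View pics/c2.png

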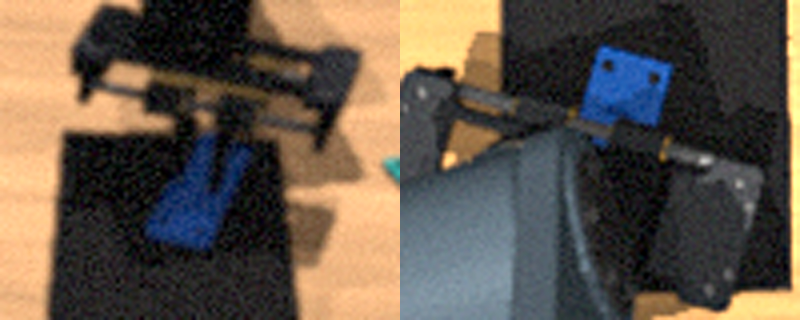

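The rib is gripped: 13.8 mm against 14 expected. The cap's underside is 12 mm below the TCP. I lift and carry it.

>>> send_rows(
  deltas=[
    {"tx": 0, "ty": 0, "tz": -1, "rx": 0, "ry": 0, "rz": 0},
    {"tx": 0, "ty": 0, "tz": -3, "rx": 0, "ry": 0, "rz": 0},
    {"tx": 0, "ty": 0, "tz": -6, "rx": 0, "ry": 0, "rz": 0},
    {"tx": 0, "ty": 0, "tz": -9, "rx": 0, "ry": 0, "rz": 0},
    {"tx": 0, "ty": 0, "tz": -12, "rx": 0, "ry": 0, "rz": 0},
  ],
)

```text
time: 15.45
position: [0.4673, 0.2625, 0.1365]
tool_rot: [0.127, 0.992, -0.0, -0.0]
ft_force: [0.3, -0.6, -1.5]
grip_width: 0.0141
```

>>> send_rows(
  deltas=[
    {"tx": 0, "ty": 0, "tz": -3, "rx": 0, "ry": 0, "rz": 0},
    {"tx": 0, "ty": 0, "tz": -6, "rx": 0, "ry": 0, "rz": 0.015},
    {"tx": 0, "ty": 0, "tz": -8, "rx": 0, "ry": 0, "rz": 0.015},
    {"tx": 0, "ty": 0, "tz": -8, "rx": 0, "ry": 0, "rz": 0.015},
  ],
)

```text
time: 15.78
position: [0.4705, 0.2636, 0.2203]
tool_rot: [0.134, 0.991, 0.002, 0.005]
ft_force: [-0.0, 0.5, -0.6]
grip_width: 0.0137
```

```bash
python3 - <<'E'
from look import *
plan(.5425,-.231,.21,-15.5)
look('c3.png',[.4675,.2625,.2],70,56)
E
```

```text
time 15.78 pos [0.4705 0.2636 0.2203] yaw -15.39 F [-0.02  0.53 -0.62] w 0.0137 q6 -1.0
t cm [-20.05 -45.78   0.94] r [0.0057 0.0086 0.0019]
scene crop origin 249 53 scale 2.857142857142857
top crop origin 104 221 scale 2.857142857142857
```

View pics/c3.png

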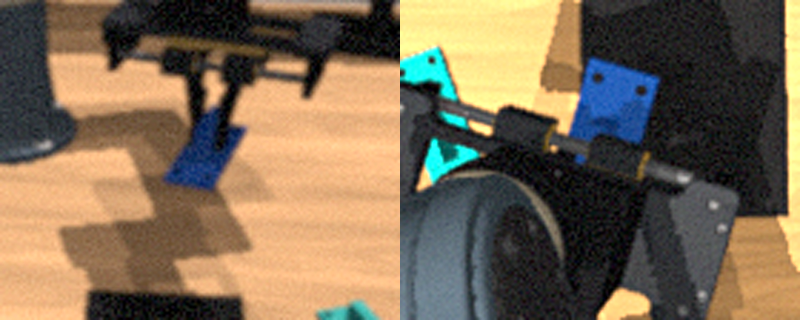

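>>> send_rows(
  deltas=[
    {"tx": -1.2, "ty": -2.8, "tz": 0, "rx": 0, "ry": 0, "rz": 0},
    {"tx": -2.7, "ty": -6.2, "tz": 0, "rx": 0, "ry": 0, "rz": 0},
    {"tx": -4.2, "ty": -9.6, "tz": 0, "rx": 0, "ry": 0, "rz": 0},
    {"tx": -5.7, "ty": -13, "tz": 0, "rx": 0, "ry": 0, "rz": 0},
    {"tx": -7.2, "ty": -16.4, "tz": 0, "rx": 0, "ry": 0, "rz": 0},
  ],
)

```text
time: 16.3
position: [0.4921, 0.084, 0.2132]
tool_rot: [0.134, 0.991, -0.0, -0.002]
ft_force: [0.5, -0.3, -0.6]
grip_width: 0.0137
```

>>> send_rows(
  deltas=[
    {"tx": -1.5, "ty": -3.4, "tz": 0, "rx": 0, "ry": 0, "rz": 0},
    {"tx": -3, "ty": -6.8, "tz": 0, "rx": 0, "ry": 0, "rz": 0},
    {"tx": -4.5, "ty": -10.2, "tz": 0, "rx": 0, "ry": 0, "rz": 0},
    {"tx": -6, "ty": -13.6, "tz": 0, "rx": 0, "ry": 0, "rz": 0},
    {"tx": -7.5, "ty": -17, "tz": 0, "rx": 0, "ry": 0, "rz": 0},
  ],
)

```text
time: 16.72
position: [0.5194, -0.0997, 0.213]
tool_rot: [0.134, 0.991, 0.001, -0.002]
ft_force: [0.3, 0.2, -0.9]
grip_width: 0.0136
```

>>> send_rows(
  deltas=[
    {"tx": -1.5, "ty": -3.4, "tz": 0, "rx": 0, "ry": 0, "rz": 0},
    {"tx": -3, "ty": -6.8, "tz": 0, "rx": 0, "ry": 0, "rz": 0},
    {"tx": -4.5, "ty": -10.2, "tz": 0, "rx": 0, "ry": 0, "rz": 0},
    {"tx": -5.3, "ty": -12.4, "tz": 0, "rx": 0, "ry": 0, "rz": 0},
    {"tx": -5.3, "ty": -12.4, "tz": 0, "rx": 0, "ry": 0, "rz": 0},
  ],
)

```text
time: 17.13
position: [0.539, -0.2373, 0.2128]
tool_rot: [0.136, 0.991, -0.001, -0.001]
ft_force: [0.7, -0.1, 0.0]
grip_width: 0.0136
```

>>> send_rows(
  deltas=[
    {"tx": 0, "ty": 0, "tz": 1.5, "rx": 0, "ry": 0, "rz": 0},
    {"tx": 0, "ty": 0, "tz": 3, "rx": 0, "ry": 0, "rz": 0},
    {"tx": 0, "ty": 0, "tz": 4.5, "rx": 0, "ry": 0, "rz": 0},
    {"tx": 0, "ty": 0, "tz": 5.5, "rx": 0, "ry": 0, "rz": 0},
    {"tx": 0, "ty": 0, "tz": 5.5, "rx": 0, "ry": 0, "rz": 0},
  ],
)

```text
time: 17.55
position: [0.5366, -0.2298, 0.1564]
tool_rot: [0.134, 0.991, 0.002, -0.004]
ft_force: [-1.0, -0.1, -0.6]
grip_width: 0.0142
```

```bash
python3 - <<'E'
from look import *
plan(.5425,-.231,.114,-15.5)
look('c4.png',[.542,-.231,.1])
E
```

```text
time 17.55 pos [ 0.5366 -0.2298  0.1564] yaw -15.38 F [-0.98 -0.05 -0.64] w 0.0142 q6 -1.9
t cm [-0.64  0.03  4.23] r [ 0.0029 -0.0081  0.002 ]
scene crop origin 88 105 scale 4.0
top crop origin 372 196 scale 4.0
```

View pics/c4.png

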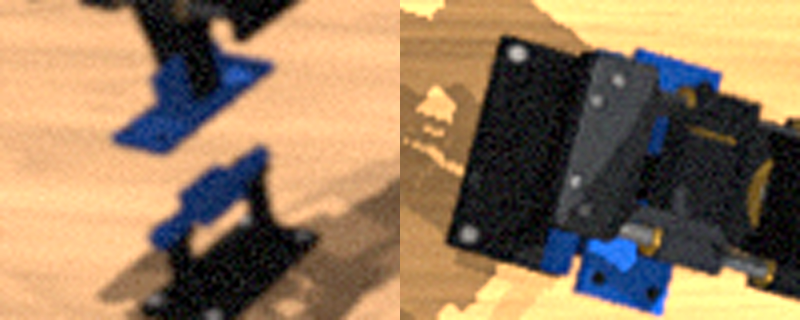

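>>> send_rows(
  deltas=[
    {"tx": -0.2, "ty": 0, "tz": 1, "rx": 0, "ry": 0, "rz": 0},
    {"tx": -0.2, "ty": 0, "tz": 2, "rx": 0, "ry": 0, "rz": 0},
    {"tx": -0.2, "ty": 0, "tz": 3, "rx": 0, "ry": 0, "rz": 0},
    {"tx": -0.2, "ty": 0, "tz": 3, "rx": 0, "ry": 0, "rz": 0},
    {"tx": -0.2, "ty": 0, "tz": 3, "rx": 0, "ry": 0, "rz": 0},
  ],
)

```text
time: 18.07
position: [0.5404, -0.2322, 0.129]
tool_rot: [0.134, 0.991, 0.001, -0.001]
ft_force: [0.7, 0.2, -0.1]
grip_width: 0.0139
```

>>> send_rows(
  deltas=[
    {"tx": 0, "ty": 0, "tz": 0, "rx": 0, "ry": 0, "rz": 0},
    {"tx": 0, "ty": 0, "tz": 0, "rx": 0, "ry": 0, "rz": 0},
    {"tx": 0, "ty": 0, "tz": 0, "rx": 0, "ry": 0, "rz": 0},
    {"tx": 0, "ty": 0, "tz": 0, "rx": 0, "ry": 0, "rz": 0},
  ],
)

```text
time: 18.4
position: [0.5413, -0.2328, 0.1305]
tool_rot: [0.134, 0.991, -0.0, 0.0]
ft_force: [-0.1, 0.2, -0.7]
grip_width: 0.0139
```

```bash
python3 - <<'E'
from look import *
plan(.5425,-.231,.114,-15.5)
E
```

```text
time 18.4 pos [ 0.5413 -0.2328  0.1305] yaw -15.4 F [-0.06  0.25 -0.74] w 0.0139 q6 -1.9
t cm [-0.07  0.2   1.65] r [-0.0003  0.0009  0.0017]
```

>>> send_rows(
  deltas=[
    {"tx": -0.1, "ty": 0.2, "tz": 0.5, "rx": 0, "ry": 0, "rz": 0},
    {"tx": -0.1, "ty": 0.2, "tz": 1, "rx": 0, "ry": 0, "rz": 0},
    {"tx": -0.1, "ty": 0.2, "tz": 1.5, "rx": 0, "ry": 0, "rz": 0},
    {"tx": -0.1, "ty": 0.2, "tz": 1.5, "rx": 0, "ry": 0, "rz": 0},
    {"tx": -0.1, "ty": 0.2, "tz": 1.5, "rx": 0, "ry": 0, "rz": 0},
  ],
)

```text
time: 18.82
position: [0.5421, -0.2306, 0.1143]
tool_rot: [0.134, 0.991, 0.0, -0.001]
ft_force: [0.1, -0.1, -0.3]
grip_width: 0.0136
```

>>> send_rows(
  deltas=[
    {"tx": 0, "ty": 0, "tz": 0, "rx": 0, "ry": 0, "rz": 0},
    {"tx": 0, "ty": 0, "tz": 0, "rx": 0, "ry": 0, "rz": 0},
    {"tx": 0, "ty": 0, "tz": 0, "rx": 0, "ry": 0, "rz": 0},
    {"tx": 0, "ty": 0, "tz": 0, "rx": 0, "ry": 0, "rz": 0},
    {"tx": 0, "ty": 0, "tz": 0, "rx": 0, "ry": 0, "rz": 0},
  ],
)

```text
time: 19.23
position: [0.5426, -0.231, 0.1152]
tool_rot: [0.134, 0.991, -0.0, 0.0]
ft_force: [-0.4, 0.1, -0.9]
grip_width: 0.0139
```

```bash
python3 - <<'E'
from look import *
plan(.5425,-.231,.114,-15.5)
look('c5.png',[.542,-.231,.1])
# overlay predicted models in scene & compare cloud heights
for n in('scene','top'):
    c=cam(n);P=cloud(c);hsv=cv2.cvtColor(c['color'],cv2.COLOR_RGB2HSV);b=(hsv[...,0]>100)&(hsv[...,0]<130)&(hsv[...,1]>110)&(c['z_map']>0)
    k=b&(np.hypot(P[...,0]-.542,P[...,1]+.231)<.11)
    a=np.radians(-15.5);ex=np.array([np.cos(a),np.sin(a)]);ey=np.array([-np.sin(a),np.cos(a)])
    for nm,lo,hi in(('shaft',.06,.093),('plate',.097,.117)):
        q=P[k&(P[...,2]>lo)&(P[...,2]<hi)];
        if len(q)<10: print(n,nm,len(q));continue
        d=q[:,:2]-[.542,-.231];print(n,nm,len(q),'x rng mm',np.round(1000*np.percentile(d@ex,[1,99]),1),'y rng',np.round(1000*np.percentile(d@ey,[1,99]),1),'z',np.round(1000*np.percentile(q[:,2],[2,50,98]),1))
E
```

```text
time 19.23 pos [ 0.5426 -0.231   0.1152] yaw -15.4 F [-0.38  0.07 -0.89] w 0.0139 q6 -1.89
t cm [ 0.01 -0.    0.12] r [-0.0001  0.0003  0.0017]
scene crop origin 88 105 scale 4.0
top crop origin 372 196 scale 4.0
scene shaft 207 x rng mm [-51.8  63.7] y rng [-1.8 12.8] z [64.6 78.5 88.1]
scene plate 279 x rng mm [-55.   63.3] y rng [-12.8  23.2] z [104.1 110.8 116. ]
top shaft 4
top plate 401 x rng mm [-60.9  59.7] y rng [-19.8  23. ] z [107.3 111.9 114.6]
```

View pics/c5.png

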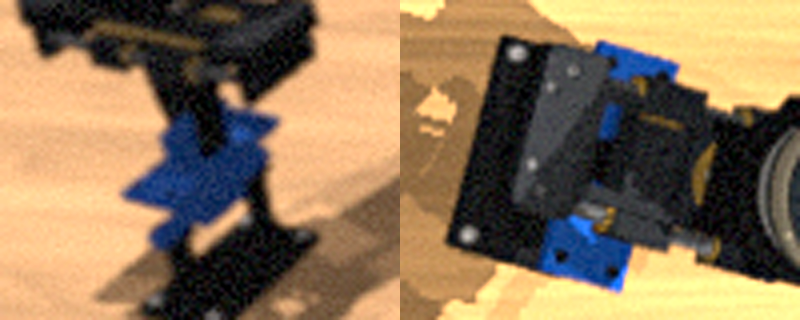

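The cap is centred to within about 2 mm. The plate top is at about 111 mm, so the underside is at about 103 mm, a gap of about 16 mm. The shaft still lies in the saddles. I hand in.

```bash
python3 -c "
from h import *
print(robot.hand_in());plan(.5425,-.231,.114,-15.5)"
```

```text
the job is handed in; nothing more can be done
None
the job is handed in; nothing more can be done
```

The blue shaft is in the stand's two V-saddles and released, and the blue cap is held level over it with a gap of about 16 mm. I handed the job in at about 19 s. `hand_in()` gives no verdict, so the numbers below are my own last checks.

- **Shaft:** I carried it over the tray at about 0.2 m. When lowered it met the saddles with about 8 N, with the tool at 69.6 mm against 69.5 mm expected for a seated shaft. After release, both views showed it lying across both uprights. I did not measure its seated position precisely; just before release it was about 1 mm off centre lengthwise.
- **Cap:** The grip was 13.8 mm on the 14 mm rib. I carried it over the tray with its underside at about 0.2 m. It ended about 0.6 mm off centre lengthwise and 1.6 mm sideways. It was within about 0.1° of the stand's measured direction, and its underside was about 103 mm above the bench. The force reading before hand-in showed no contact.
- **Tray, tubes and gear:** The cap and shaft passed roughly 90 mm or more above the tubes, and the wrist force showed no bump on the way. I did not take a separate picture to check the tubes and gear at the end.
- **Disagreement:** The scene camera put objects 2–4 mm farther out in x than the top camera. I used the top camera throughout, and the offset was about the same for stand, shaft and cap. After the carry the measured tool position took a few rows to settle, so I waited and corrected it before the final pose.

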